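# Load the tube agitator with its stop pressed

### The arm

A 6-joint arm with a two-finger parallel gripper is mounted at the origin on the work surface. World frame = base frame: x ahead of the robot, y to its left, z up, the work surface at z = 0. Lengths are in m, angles in rad, forces in N, time in s.
With the tool pointing down it reaches from about 0.3 to 0.775 m from the base axis. Payload 14.6 kg.
Tool frame: the origin (TCP) lies at the very end of the fingers, on their centre line; the grasp point (between the pads) lies 19 mm behind it; y points along the fingers, x is the direction in which the jaws open and shut, and the axes are right-handed (so a half turn about y gives the same grasp; the last joint's range is limited). The gripper opens to 94 mm and grips with 3 to 60 N. Pads are 16 mm wide; open, the fingers measure 119 mm over their backs; the gripper's body (75 mm by 177 mm) begins 78 mm behind the grasp point.
Start: joints at [-1.285, 0.3, 1.521, -0, 1.321, -0.067], TCP at [0.19, -0.516, 0.205] pointing down, gripper open.
Joint ranges: [-3.03, 3.03], [-0.79, 2.21], [0.23, 2.52], [-1.04, 4.18], [0, 3.07], [-2.55, 2.55]. Speed limits (rad/s): [2.22, 2.22, 2.57, 3.14, 3.14, 3.14].

### API

Orientations are given as [roll, pitch, yaw] about the fixed x, y, z axes, in that order (R = Rz(yaw) Ry(pitch) Rx(roll)).
In Python, from station import * gives the robot as it stands.
- The arm moves only by the tool send_rows, never from a script. Its argument "series" is text: rows parted by semicolons, each of 7 numbers parted by spaces: the turn, a rotation vector about the tool's x, y, z in units of 5 degrees (1.0 is 5 degrees), then the shift along the tool's x, y, z in cm, then the opening, from -1 (shut) to 1 (fully open). A call has exactly 10 rows; each row is the pose to reach, as a shift and turn from the pose commanded when the call began, along the tool's axes at that moment; what a row does not reach only later rows make up. A row lasts 1/12 s, in which the tool goes at most 41.7 mm and 7.16 degrees, less where a joint would pass 70% of its speed; a pose out of reach is approached as far as the arm can. A call with a gripper value outside its range is refused whole. The fingers move at their own pace and stop on an object; "newtons" is the grip in N (left out, the last holds). Time passes only in rows, so rows that repeat a pose let the fingers close, or fill a call up. It gives the time, the measured TCP pose, the force and the opening at its end, in the units of the state.
- get_obs(): the state, without advancing time (a new reading comes with each control period).
- camera(name): name is "scene" or "top"; returns the picture (384x512x3 uint8, red, green, blue); there is no depth.
- camera_info(name): a dict with "K" (3x3 intrinsics, pixels), "k1" (the pictures are not rectified: a ray, as slopes to the right and down, at radius r is drawn at 1 + k1 r^2 times it, then the intrinsics apply), "R" (3x3) and "t" (3): a world point X has camera coordinates R X + t. Camera axes: x right, y down, z forward; pixel columns grow to the right and rows downward; lengths in m; the calibration is good to about 2 mm. A picture is of the moment at which its call begins. camera_info takes no time and is no camera call.
- hand_in(): hands the job in, once; it reports no verdict.
The state is a dict: "time_s": time; "qpos": joint angles; "joint_vel": joint speeds; "tau": joint torques, N m; "ee_pos": TCP position; "eef_rot": TCP orientation; "force": force on the tool from outside, world axes, zero at the start; "moment": the same for the moment, N m; "grip_width": finger opening in m.
Only numpy, scipy, OpenCV 4.12 (cv2) and the standard library are available. Lean on these libraries where they do the work, as an engineer would, in place of code of your own. Each camera call takes 0.05 s, during which the arm holds its last target. There are 200 camera calls.

### The job

Press the red mushroom stop of the agitator rack down until it latches, so that the rack cannot start. Then hang every tube basket by its bail on the rack, one basket to a twin-prong hook, with the bail bar resting in the pockets of both prongs (any basket on any hook). When all of them hang there, and only then, turn the mushroom head clockwise and let go so that it springs out again; do not knock over the glassware standing about.

Things in the scene. Friction and masses are not known exactly. Their poses are not given: they have to be found in the camera images.
- rack: Fixed agitator rack: an aluminium bar (630 mm long, along the rack's y, centre 226 mm up) on two steel posts (tops at 250 mm), with four twin-prong steel hooks, each on its own black plate, sticking out to the rack's -x side (towards the robot) over a low white trough 35 mm high; white drive box behind the bar. Origin on the table under the middle of the bar, z up. Yaw differs by a few degrees between starts.
- stop_box: Fixed grey box of the stop button, 85 x 85 x 60 mm high, on either side of the bench; origin at the centre of its underside, z up. On top a red round mushroom head, 44 mm across, 18 mm thick; when out its underside is 18 mm and its upper face 36 mm above the box top. The white box with a small black dial on the other side is a timer, no part of the job.
- stop_top (a point): Centre of the upper face of the mushroom head, on its axis (vertical); it goes down with the head. Held at its rim the head can be gripped by fingers whose tips come down nearly to the box top.
- stop_push (a joint): How far the mushroom head is pressed down, m: 0 = out, 0.010 = end of travel. A spring resists with 2.5 N at first, up to about 8 N near the end. Near 0.009 a latch snaps in; once let go the head then stays down at 0.004 to 0.008. It springs out again only after it has been turned and let go of.
- stop_turn (a joint): Turn of the mushroom head, rad, positive clockwise seen from above; range -0.15 to 1.25, starts near 0 and stays where it is left (light friction). From about 0.6 on the latch is off; turn it to about 1.0 and let go.
- basket1: Stainless wire basket with eight stoppered glass tubes, all four alike: 80 mm (its x) by 110 mm (its y) by 60 mm high, tubes up to 66 mm; about 0.26 kg. Origin at the centre of its underside, z up. Stands on a rubber mat 4 mm thick at the start. May be absent. Hung and pushed, it swings for a few seconds. Handle: see its bail point.
- basket1_bail (a point): Centre of the basket's handle grip, 150 mm above its underside. The handle (bail) stands stiffly in the basket's y-z plane: two 8 mm rods at the basket's ends (110 mm apart) and between their tops a level flat bar along the basket's y, 11 mm wide and 8 mm high. Round the middle of the bar is a black grip sleeve 16 mm thick and 36 mm long; this is its centre.
- basket2: Stainless wire basket with eight stoppered glass tubes, all four alike: 80 mm (its x) by 110 mm (its y) by 60 mm high, tubes up to 66 mm; about 0.26 kg. Origin at the centre of its underside, z up. Stands on a rubber mat 4 mm thick at the start. May be absent. Hung and pushed, it swings for a few seconds. Handle: see its bail point.
- basket2_bail (a point): Centre of the basket's handle grip, 150 mm above its underside. The handle (bail) stands stiffly in the basket's y-z plane: two 8 mm rods at the basket's ends (110 mm apart) and between their tops a level flat bar along the basket's y, 11 mm wide and 8 mm high. Round the middle of the bar is a black grip sleeve 16 mm thick and 36 mm long; this is its centre.
- basket3: Stainless wire basket with eight stoppered glass tubes, all four alike: 80 mm (its x) by 110 mm (its y) by 60 mm high, tubes up to 66 mm; about 0.26 kg. Origin at the centre of its underside, z up. Stands on a rubber mat 4 mm thick at the start. May be absent. Hung and pushed, it swings for a few seconds. Handle: see its bail point.
- basket3_bail (a point): Centre of the basket's handle grip, 150 mm above its underside. The handle (bail) stands stiffly in the basket's y-z plane: two 8 mm rods at the basket's ends (110 mm apart) and between their tops a level flat bar along the basket's y, 11 mm wide and 8 mm high. Round the middle of the bar is a black grip sleeve 16 mm thick and 36 mm long; this is its centre.
- basket4: Stainless wire basket with eight stoppered glass tubes, all four alike: 80 mm (its x) by 110 mm (its y) by 60 mm high, tubes up to 66 mm; about 0.26 kg. Origin at the centre of its underside, z up. Stands on a rubber mat 4 mm thick at the start. May be absent. Hung and pushed, it swings for a few seconds. Handle: see its bail point.
- basket4_bail (a point): Centre of the basket's handle grip, 150 mm above its underside. The handle (bail) stands stiffly in the basket's y-z plane: two 8 mm rods at the basket's ends (110 mm apart) and between their tops a level flat bar along the basket's y, 11 mm wide and 8 mm high. Round the middle of the bar is a black grip sleeve 16 mm thick and 36 mm long; this is its centre.
- seat1 (a point): Where the middle of a bail's top bar lies when hung on this hook (82 mm before the rack's bar, 224 mm up; axes as the rack's; bail bar along y). The two 8 mm prongs lie 32 mm to either side along x, clear between them for sleeve and fingers. Pocket 15 mm long in x; behind it a 12 mm step up; in front the upturned ends, tops 22 mm higher than this point and 22 mm nearer the robot.
- seat2 (a point): Where the middle of a bail's top bar lies when hung on this hook (82 mm before the rack's bar, 224 mm up; axes as the rack's; bail bar along y). The two 8 mm prongs lie 32 mm to either side along x, clear between them for sleeve and fingers. Pocket 15 mm long in x; behind it a 12 mm step up; in front the upturned ends, tops 22 mm higher than this point and 22 mm nearer the robot.
- seat3 (a point): Where the middle of a bail's top bar lies when hung on this hook (82 mm before the rack's bar, 224 mm up; axes as the rack's; bail bar along y). The two 8 mm prongs lie 32 mm to either side along x, clear between them for sleeve and fingers. Pocket 15 mm long in x; behind it a 12 mm step up; in front the upturned ends, tops 22 mm higher than this point and 22 mm nearer the robot.
- seat4 (a point): Where the middle of a bail's top bar lies when hung on this hook (82 mm before the rack's bar, 224 mm up; axes as the rack's; bail bar along y). The two 8 mm prongs lie 32 mm to either side along x, clear between them for sleeve and fingers. Pocket 15 mm long in x; behind it a 12 mm step up; in front the upturned ends, tops 22 mm higher than this point and 22 mm nearer the robot.
Not all that is in view belongs to the job. What is shaped like the basket1 but pink or purple is not meant.

How it is judged:
On the way, in this order (a step that is already met when the one before it is completed fails the run):
1. the mushroom stop is pressed down and latched (value of joint stop_push above 0.0035 m), for 0.4 s.
2. every basket hangs by its bail in the pockets of a hook while the stop is still down ((distance between basket1_bail and seat1 below 0.025 m or distance between basket1_bail and seat2 below 0.025 m or distance between basket1_bail and seat3 below 0.025 m or distance between basket1_bail and seat4 below 0.025 m) and angle between each of basket1, basket2, basket3, basket4's own z axis and vertical below 0.2 rad and (distance between basket2_bail and seat1 below 0.025 m or distance between basket2_bail and seat2 below 0.025 m or distance between basket2_bail and seat3 below 0.025 m or distance between basket2_bail and seat4 below 0.025 m) and (distance between basket3_bail and seat1 below 0.025 m or distance between basket3_bail and seat2 below 0.025 m or distance between basket3_bail and seat3 below 0.025 m or distance between basket3_bail and seat4 below 0.025 m) and (distance between basket4_bail and seat1 below 0.025 m or distance between basket4_bail and seat2 below 0.025 m or distance between basket4_bail and seat3 below 0.025 m or distance between basket4_bail and seat4 below 0.025 m) and value of joint stop_push above 0.003 m), for 0.3 s.
3. the stop is turned clockwise and has sprung out, the baskets still hanging ((distance between basket1_bail and seat1 below 0.025 m or distance between basket1_bail and seat2 below 0.025 m or distance between basket1_bail and seat3 below 0.025 m or distance between basket1_bail and seat4 below 0.025 m) and angle between each of basket1, basket2, basket3, basket4's own z axis and vertical below 0.2 rad and (distance between basket2_bail and seat1 below 0.025 m or distance between basket2_bail and seat2 below 0.025 m or distance between basket2_bail and seat3 below 0.025 m or distance between basket2_bail and seat4 below 0.025 m) and (distance between basket3_bail and seat1 below 0.025 m or distance between basket3_bail and seat2 below 0.025 m or distance between basket3_bail and seat3 below 0.025 m or distance between basket3_bail and seat4 below 0.025 m) and (distance between basket4_bail and seat1 below 0.025 m or distance between basket4_bail and seat2 below 0.025 m or distance between basket4_bail and seat3 below 0.025 m or distance between basket4_bail and seat4 below 0.025 m) and value of joint stop_push below 0.002 m and value of joint stop_turn above 0.4 rad), for 0.2 s.
At the end, for the whole second after the job is handed in: Every basket present hangs at rest: the middle of its bail bar within 25 mm of a hook's seat point, the basket within 0.2 rad of upright, slower than 0.03 m/s; the mushroom head is out (less than 2 mm down) and stands turned clockwise by more than 0.4 rad (all of step 3 and linear speed of each of basket1, basket2, basket3, basket4 below 0.03 m/s); the robot touches nothing.
It fails at once if a basket is hung on a hook before the stop has been pressed (value of joint stop_push below 0.002 m and value of joint stop_turn below 0.3 rad and (distance between any of basket1_bail, basket2_bail, basket3_bail, basket4_bail and seat1 below 0.025 m or distance between any of basket1_bail, basket2_bail, basket3_bail, basket4_bail and seat2 below 0.025 m or distance between any of basket1_bail, basket2_bail, basket3_bail, basket4_bail and seat3 below 0.025 m or distance between any of basket1_bail, basket2_bail, basket3_bail, basket4_bail and seat4 below 0.025 m)).
It fails at once if the stop is released while a basket still stands on the mat (value of joint stop_push below 0.002 m and value of joint stop_turn above 0.4 rad and ((x of basket1 in the frame of rack below -0.17 m and height (world z) of basket1 below 0.02 m) or (x of basket2 in the frame of rack below -0.17 m and height (world z) of basket2 below 0.02 m) or (x of basket3 in the frame of rack below -0.17 m and height (world z) of basket3 below 0.02 m) or (x of basket4 in the frame of rack below -0.17 m and height (world z) of basket4 below 0.02 m))).
It fails at once if a piece of glassware standing about is knocked over (angle between any of amber, beaker, jar, flask, vial, dish's own z axis and vertical above 0.6 rad).
Of basket1, basket2, basket3, basket4 only 3 to 4 are there at a start; the rules pass over those that are not, and their reading is None.
At some moment in a run one of basket1, basket2, basket3, basket4 may be knocked a few centimetres aside while the robot is not near it.
It also fails if it takes over 210 s, if anything falls off the work surface, if the arm or the gripper's body presses on something with over 40 N, if the wrist force passes 120 N, or if a joint passes its speed limit or range.

## Working session

There is one attempt and no reset: what is moved stays moved. The work goes in short steps, Python scripts to look and compute and a tool call to move; the robot and the scene stay as the last step left them, time stands still between calls to the robot, and variables do not carry over. Pictures are saved under pics/ and viewed, on a budget of 14 in all, crops included, one or two more only if the job needs it, and the job is handed in when it is done.

Besides the shell and the picture viewer there is one more tool, called after "Emit:" as a command line: name --argument value ..., lists and objects as JSON in quotes. send_rows: Moves the arm, as the interface text tells. Its arguments: {"type":"object","properties":{"series":{"type":"string"},"newtons":{"type":"number"}},"required":["series"]}

```bash
mkdir -p pics; ls; python3 - <<'E'
from station import *
import cv2
for n in ("scene","top"):
    im=camera(n); cv2.imwrite(f"pics/{n}0.png",cv2.resize(im[:,:,::-1],(800,600),interpolation=cv2.INTER_CUBIC)); cv2.imwrite(f"{n}_raw0.png",im[:,:,::-1])
    print(n,camera_info(n))
print(get_obs())
E
```

```text
pics
scene {'K': array([[411.80580401,   0.        , 251.3439107 ],
       [  0.        , 411.80580401, 196.85269257],
       [  0.        ,   0.        ,   1.        ]]), 'k1': -0.0658078644925377, 'R': array([[-0.69190797,  0.72192669, -0.00923134],
       [ 0.44142471,  0.41288265, -0.79666313],
       [-0.57132092, -0.5552925 , -0.60435308]]), 't': array([ 0.35468331, -0.07610949,  1.76411583])}
top {'K': array([[356.71614488,   0.        , 259.73598728],
       [  0.        , 356.71614488, 193.98589354],
       [  0.        ,   0.        ,   1.        ]]), 'k1': -0.06270066951377769, 'R': array([[-0.00807641, -0.99995309, -0.00534749],
       [-0.98359144,  0.00890787, -0.18019028],
       [ 0.18022946,  0.00380446, -0.98361724]]), 't': array([0.00723271, 0.50951017, 1.37849704])}
{'time_s': 0.1, 'qpos': array([-1.28464059e+00,  3.00424661e-01,  1.52149487e+00, -2.36484081e-06,
        1.32071558e+00, -6.65823201e-02]), 'joint_vel': array([-0.00036281, -0.00108053, -0.00212508,  0.0029979 , -0.00072168,
        0.00076208]), 'tau': array([ 5.58056240e-05, -5.32649302e+01, -3.53286803e+01,  7.09277205e-02,
        2.35201127e-02, -6.14420105e-05]), 'ee_pos': array([ 0.18994832, -0.51591301,  0.20494828]), 'eef_rot': array([-1.57072925e+00,  1.04030055e-03, -1.21805765e+00]), 'force': array([-0.44086515,  0.59436173, -0.32861863]), 'moment': array([-0.00457394, -0.03595869,  0.00867018]), 'grip_width': 0.0940240759256848}
```

View pics/scene0.png

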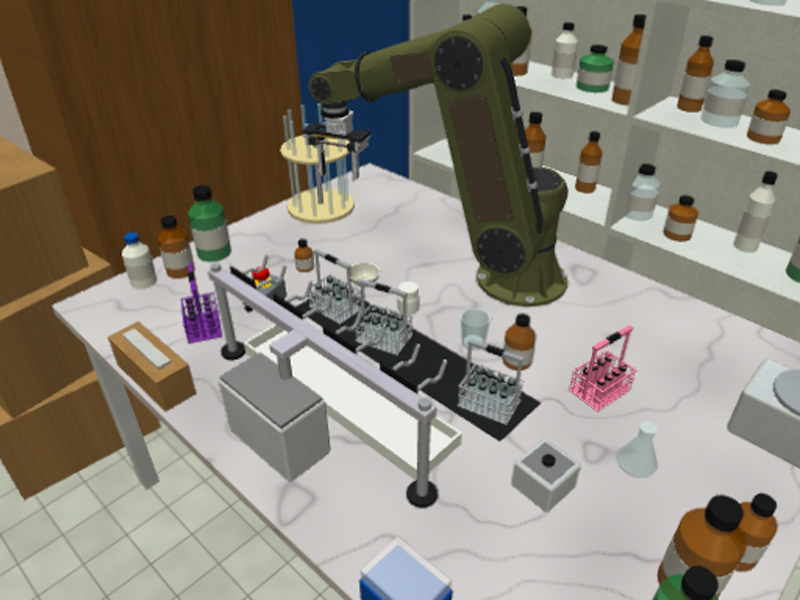

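View pics/top0.png

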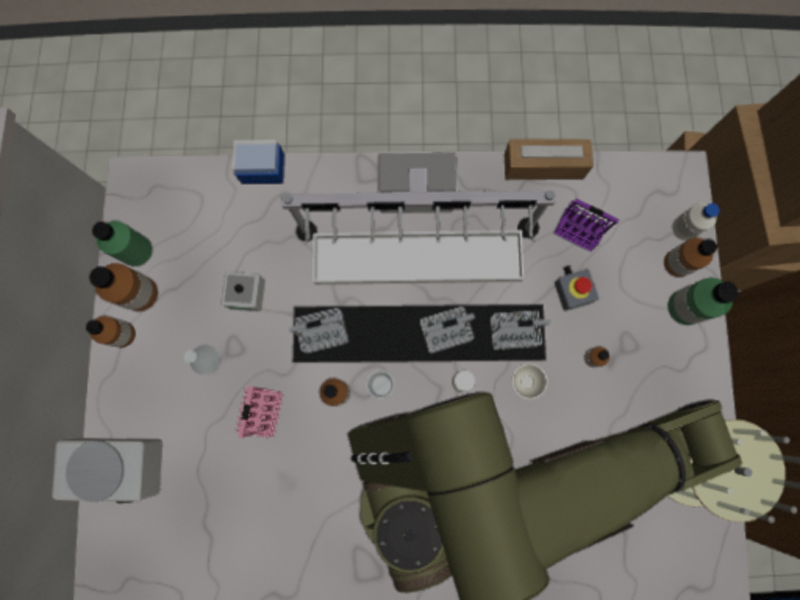

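The top view shows three steel baskets on the mat, at about (320,330), (447,330) and (518,330). The pink one (260,412) and purple one (585,225) are decoys. The stop is at (580,288), and the timer, with the black dial, is at (242,290). Next I'll enlarge this area.

```bash
cat > h.py <<'E'
import numpy as np, cv2
from station import *
from scipy.spatial.transform import Rotation as Ro
def ray(n,u,v):
    c=camera_info(n);K=c["K"]
    d=np.array([(u-K[0,2])/K[0,0],(v-K[1,2])/K[1,1]]);s=d.copy()
    for _ in range(20): s=d/(1+c["k1"]*(s@s))
    R=c["R"];return -R.T@c["t"], R.T@np.array([s[0],s[1],1])
def at(n,u,v,z):
    o,d=ray(n,u,v);return o+d*(z-o[2])/d[2]
def tri(u1,v1,u2,v2): # top, scene
    o1,d1=ray("top",u1,v1);o2,d2=ray("scene",u2,v2)
    A=np.c_[d1,-d2];s=np.linalg.lstsq(A,o2-o1,rcond=None)[0]
    a,b=o1+s[0]*d1,o2+s[1]*d2
    return (a+b)/2,np.linalg.norm(a-b)
def proj(n,X):
    c=camera_info(n);p=c["R"]@np.array(X)+c["t"];s=p[:2]/p[2];s=s*(1+c["k1"]*(s@s))
    return s*c["K"][0,0]+c["K"][:2,2]
def crop(im,x0,y0,x1,y1,k,name):
    cv2.imwrite(name,cv2.resize(im[y0:y1,x0:x1],None,fx=k,fy=k,interpolation=cv2.INTER_CUBIC))
# plan: tool-down target pose, given as tcp p and yaw of tool x axis (jaw direction); gives row numbers from measured pose
def rows(p,ang):
    o=get_obs();R0=Ro.from_euler('xyz',o["eef_rot"])
    best=None
    for a in (ang,ang+np.pi):
        R1=Ro.from_matrix(np.c_[[np.cos(a),np.sin(a),0],[0,0,-1],np.cross([np.cos(a),np.sin(a),0],[0,0,-1])])
        w=(R0.inv()*R1).as_rotvec()
        if best is None or np.linalg.norm(w)<np.linalg.norm(best): best=w
    print("rot",np.round(np.degrees(best)/5,2),"cm",np.round(R0.inv().apply(np.array(p)-o["ee_pos"])*100,2))
E
python3 - <<'E'
from h import *
t=cv2.imread("top_raw0.png");s=cv2.imread("scene_raw0.png")
crop(t,180,115,390,250,3.8,"pics/t1.png")
crop(s,120,150,350,320,3.4,"pics/s1.png")
print(Ro.from_euler('xyz',get_obs()["eef_rot"]).as_matrix().round(3))
E
```

```text
[[ 0.345 -0.     0.938]
 [-0.938  0.001  0.345]
 [-0.001 -1.     0.   ]]
```

View pics/t1.png

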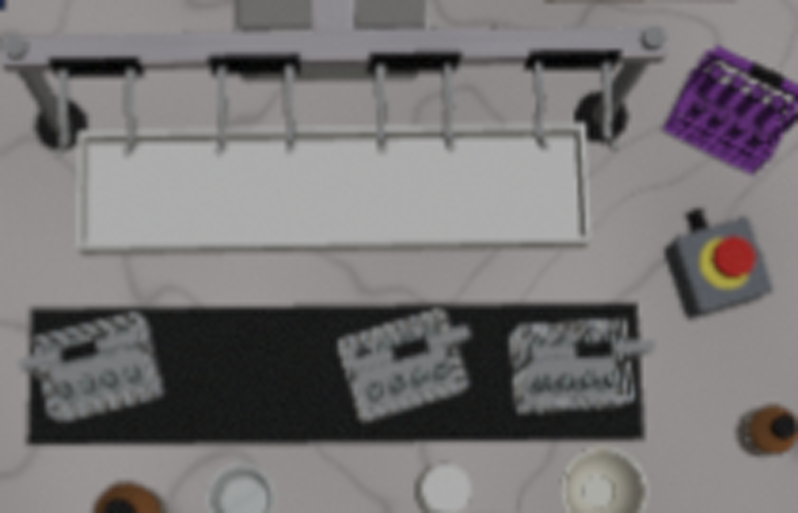

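View pics/s1.png

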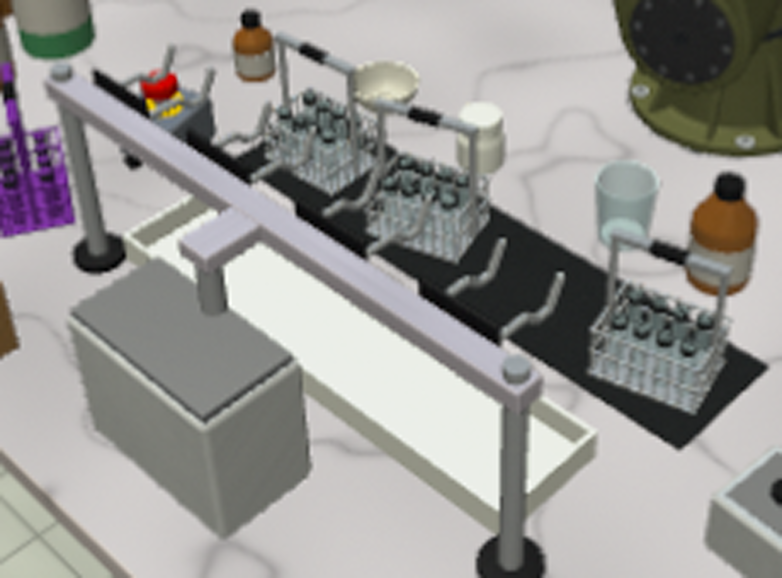

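```bash
python3 - <<'E'
from h import *
T=lambda u,v:(180+u/3.8,115+v/3.8)
S=lambda u,v:(120+u/3.4,150+v/3.4)
np.set_printoptions(precision=4,suppress=True)
p1=at("top",*T(15,46),.25);p2=at("top",*T(653,38),.25);print("posts",p1,p2,np.linalg.norm(p1-p2))
print("posts tri",tri(*T(15,46),*S(517,368)),tri(*T(653,38),*S(61,74)))
d=(p1-p2)/np.linalg.norm(p1-p2);print("yaw",np.degrees(np.arctan2(-d[0],d[1])))
for u in [(63,145),(130,148),(220,148),(290,148),(381,148),(449,147),(541,148),(612,140)]: print("tip",at("top",*T(*u),.246))
for a,b in [((79,350),(668,250)),((409,347),(427,116)),((594,349),(313,52))]:
    print("sleeve",at("top",*T(*a),.154),tri(*T(*a),*S(*b)))
for a,b in [((25,364),(130,342)),((345,363),(465,333)),((525,352),(645,347))]:
    q=at("top",*T(*b),.154)-at("top",*T(*a),.154);print("bar ang",np.degrees(np.arctan2(-q[0],-q[1]))*-1, np.linalg.norm(q))
print("stop",at("top",*T(733,257),.096),tri(*T(733,257),*S(160,80)))
for nm,a in dict(amber=(125,500),beaker=(242,495),jar=(445,490),dish=(603,490),vial=(768,430)).items(): print(nm,at("top",*T(*a),.04))
E
```

```text
posts [0.7166 0.2698 0.25  ] [ 0.7188 -0.3277  0.25  ] 0.597449897437738
posts tri (array([0.7177, 0.2717, 0.2454]), np.float64(0.0022698225412990207)) (array([ 0.722 , -0.3298,  0.2406]), np.float64(0.001116244713181376))
yaw 0.21266963128389046
tip [0.6207 0.2227 0.246 ]
tip [0.6171 0.1606 0.246 ]
tip [0.6162 0.0774 0.246 ]
tip [0.6155 0.0129 0.246 ]
tip [ 0.6148 -0.0709  0.246 ]
tip [ 0.6152 -0.1336  0.246 ]
tip [ 0.6136 -0.2185  0.246 ]
tip [ 0.6208 -0.2846  0.246 ]
sleeve [0.4428 0.2193 0.154 ] (array([0.4423, 0.2188, 0.1574]), np.float64(5.891341847619098e-05))
sleeve [ 0.443  -0.0994  0.154 ] (array([ 0.4413, -0.0976,  0.156 ]), np.float64(0.004126109411693802))
sleeve [ 0.4393 -0.2782  0.154 ] (array([ 0.4388, -0.2775,  0.1554]), np.float64(0.0009099299190715754))
bar ang 11.50575327858953 0.1035175775107497
bar ang 13.601726151569965 0.11972243450659396
bar ang 1.8331229483130171 0.11665374339377516
stop [ 0.5414 -0.4383  0.096 ] (array([ 0.5414, -0.4384,  0.0944]), np.float64(0.000863488726239283))
amber [0.3028 0.1881 0.04  ]
beaker [0.3072 0.0674 0.04  ]
jar [ 0.3104 -0.1419  0.04  ]
dish [ 0.3086 -0.3053  0.04  ]
vial [ 0.3685 -0.4814  0.04  ]
```

Emit:
send_rows --series "0 0 0 4.8 0 35.6 -1;0 0 0 4.8 0 35.6 -1;0 0 0 4.8 0 35.6 -1;0 0 0 4.8 0 35.6 -1;0 0 0 4.8 0 35.6 -1;0 0 0 4.8 0 35.6 -1;0 0 0 4.8 0 35.6 -1;0 0 0 4.8 0 35.6 -1;0 0 0 4.8 0 35.6 -1;0 0 0 4.8 0 35.6 -1" --newtons 20

```text
time_s: 0.93
ee_pos: [0.5447, -0.4355, 0.2038]
eef_rot: [-1.571, 0.002, -1.214]
force: [0.8, -0.3, -0.2]
grip_width: 0.0307
```

```bash
python3 - <<'E'
from h import *
rows((.5414,-.4383,.115),np.radians(-70)); print(get_obs()["grip_width"])
E
```

```text
rot [ 0.    0.09 -0.02] cm [ 0.16  8.88 -0.4 ]
0.03065774914839386
```

Emit:
send_rows --series "0 0 0 0 3 0 -1;0 0 0 0 6 0 -1;0 0 0 0 9 0 -1;0 0 0 0 10 0 -1;0 0 0 0 10.8 0 -1;0 0 0 0 11.3 0 -1;0 0 0 0 11.7 0 -1;0 0 0 0 12 0 -1;0 0 0 0 12.1 0 -1;0 0 0 0 12.1 0 -1"

```text
time_s: 1.77
ee_pos: [0.541, -0.4388, 0.0863]
eef_rot: [-1.57, -0.002, -1.218]
force: [-3.0, 1.1, 6.5]
grip_width: 0.0011
```

Emit:
send_rows --series "0 0 0 0 0.1 0 -1;0 0 0 0 0.2 0 -1;0 0 0 0 0.3 0 -1;0 0 0 0 0.4 0 -1;0 0 0 0 0.5 0 -1;0 0 0 0 0.5 0 -1;0 0 0 0 0.5 0 -1;0 0 0 0 0.5 0 -1;0 0 0 0 0.5 0 -1;0 0 0 0 0.5 0 -1"

```text
time_s: 2.6
ee_pos: [0.5415, -0.4393, 0.0856]
eef_rot: [-1.568, -0.005, -1.218]
force: [-13.3, 9.6, 35.8]
grip_width: 0.0003
```

Emit:
send_rows --series "0 0 0 0 -2 0 -1;0 0 0 0 -5 0 -1;0 0 0 0 -9 0 0;0 0 0 0 -13 0 0;0 0 0 0 -13 0 0;0 0 0 0 -13 0 0;0 0 0 0 -13 0 0;0 0 0 0 -13 0 0;0 0 0 0 -13 0 0;0 0 0 0 -13 0 0"

```text
time_s: 3.43
ee_pos: [0.5405, -0.438, 0.2083]
eef_rot: [-1.572, 0.002, -1.218]
force: [0.1, -0.7, 0.2]
grip_width: 0.0467
```

```bash
python3 - <<'E'
from h import *
t=camera("top")[:,:,::-1];s=camera("scene")[:,:,::-1];cv2.imwrite("t2.png",t);cv2.imwrite("s2.png",s)
a=cv2.resize(t[115:250,180:390],(798,513),interpolation=cv2.INTER_CUBIC)
b=cv2.resize(s[160:190,140:200],None,fx=5,fy=5,interpolation=cv2.INTER_CUBIC)
a=a[:440];cv2.imwrite("pics/m2.png",np.vstack([a,np.hstack([b,np.zeros((150,498,3),np.uint8)])]))
rows((.439,-.278,.21),np.radians(1.8));print(get_obs()["ee_pos"],get_obs()["force"])
E
```

```text
rot [-0.000e+00 -1.432e+01 -1.000e-02] cm [-18.53  -0.1   -4.  ]
[ 0.54061128 -0.43809171  0.20881573] [-0.55827394 -0.27030397 -0.07800082]
```

View pics/m2.png

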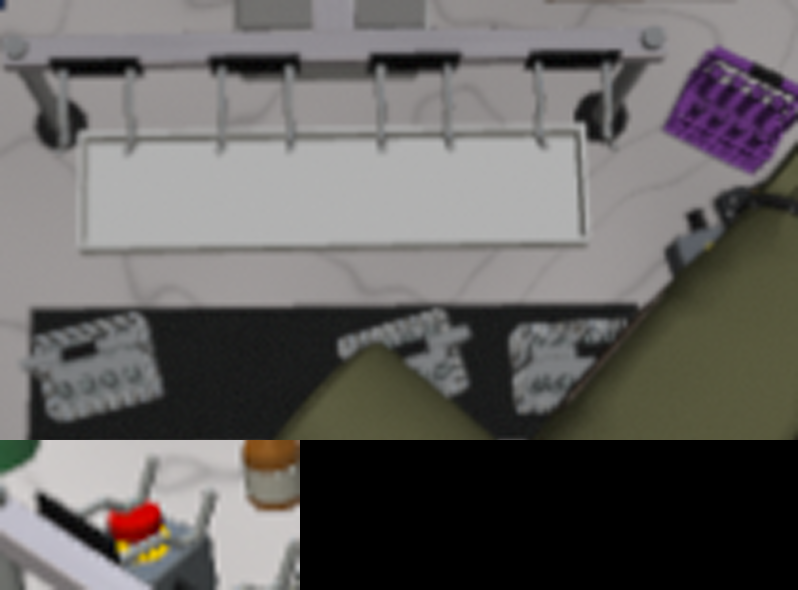

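Emit:
send_rows --series "0 -14.3 0 -18.5 -1 -4 0;0 -14.3 0 -18.5 -1 -4 0;0 -14.3 0 -18.5 -1 -4 0;0 -14.3 0 -18.5 -1 -4 0;0 -14.3 0 -18.5 -1 -4 0;0 -14.3 0 -18.5 -1 -4 0;0 -14.3 0 -18.5 -1 -4 0;0 -14.3 0 -18.5 -1 -4 0;0 -14.3 0 -18.5 -1 -4 0;0 -14.3 0 -18.5 -1 -4 0"

```text
time_s: 4.37
ee_pos: [0.4392, -0.2783, 0.2194]
eef_rot: [-1.571, -0.0, 0.036]
force: [-0.1, -0.4, 0.3]
grip_width: 0.0474
```

```bash
python3 - <<'E'
from h import *
def red(im): 
    im=im.astype(int);m=(im[...,2]>120)&(im[...,1]<60)&(im[...,0]<60);m[:,200:]=0;m[:160]=0;m[195:]=0
    return np.argwhere(m).mean(0),m.sum()
s=camera("scene")[:,:,::-1]
print(red(cv2.imread("scene_raw0.png")),red(s))
print(proj("scene",(.5414,-.4383,.096))-proj("scene",(.5414,-.4383,.090)))
rows((.439,-.278,.135),np.radians(1.8))
crop(s,180,140,300,230,6,"pics/s3.png")
E
```

```text
(array([175.225, 166.4  ]), np.int64(40)) (array([175.9787234 , 166.36170213]), np.int64(47))
[-0.19704023 -1.24531276]
rot [-0.    0.16  0.  ] cm [-0.02  8.44  0.03]
```

View pics/s3.png

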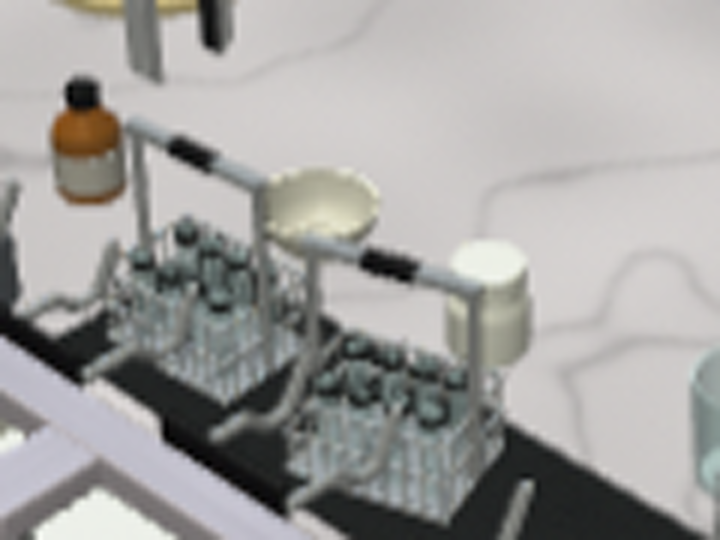

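Emit:
send_rows --series "0 0 0 0 3 0 0;0 0 0 0 5.5 0 0;0 0 0 0 7.5 0 0;0 0 0 0 8.5 0 0;0 0 0 0 8.5 0 0;0 0 0 0 8.5 0 -1;0 0 0 0 8.5 0 -1;0 0 0 0 8.5 0 -1;0 0 0 0 8.5 0 -1;0 0 0 0 8.5 0 -1" --newtons 30

```text
time_s: 5.25
ee_pos: [0.4394, -0.2785, 0.1351]
eef_rot: [-1.571, -0.001, 0.03]
force: [-1.0, -1.0, 0.9]
grip_width: 0.0172
```

```bash
python3 - <<'E'
from h import *
a=cv2.imread("scene_raw0.png");b=camera("scene")[:,:,::-1]
for im in (a,b): print(im[165:186,165:170,2].mean(1).round().astype(int), im[165:186,165:170,1].mean(1).round().astype(int))
rows((.54,-.251,.255),0)
E
```

```text
[186 180 176 171 165 162 158 148 160 189 196 159 125 119 111 132 150 145
 149 132 114] [183 178 174 169 164 139 117 102  62  22   8   4   5   3  63 125 150 140
 135 126 122]
[189 183 179 174 168 165 161 150 162 190 207 208 170 132 127 137 151 148
 152 135 116] [186 182 177 172 167 164 157 123  62  21   5   6   5   6  18  93 144 143
 138 128 124]
rot [0.   0.34 0.01] cm [ 10.15 -12.     2.44]
```

Emit:
send_rows --series "0 0 0 0 -2 0 -1;0 0 0 0 -5 0 -1;0 0 0 0 -8.5 0 -1;0 0.35 0 0 -12 0 -1;0 0.35 0 3 -12.5 1 -1;0 0.35 0 6 -12.5 2 -1;0 0.35 0 9 -12.5 2.4 -1;0 0.35 0 12 -12.5 2.3 -1;0 0.35 0 13 -12.5 2.3 -1;0 0.35 0 13 -12.5 2.3 -1"

```text
time_s: 6.13
ee_pos: [0.5699, -0.2508, 0.2582]
eef_rot: [-1.57, 0.001, 0.001]
force: [-0.7, -0.8, -2.7]
grip_width: 0.0154
```

```bash
python3 - <<'E'
from h import *
print(get_obs()["grip_width"],get_obs()["force"])
s=camera("scene")[:,:,::-1];t=camera("top")[:,:,::-1];crop(s,130,120,270,220,5.6,"pics/s4.png")
rows((.636,-.251,.26),0)
E
```

```text
0.01536374082398634 [-0.74582738 -0.81213894 -2.7155685 ]
rot [-0.   -0.01 -0.01] cm [ 6.8  -0.12  0.05]
```

View pics/s4.png

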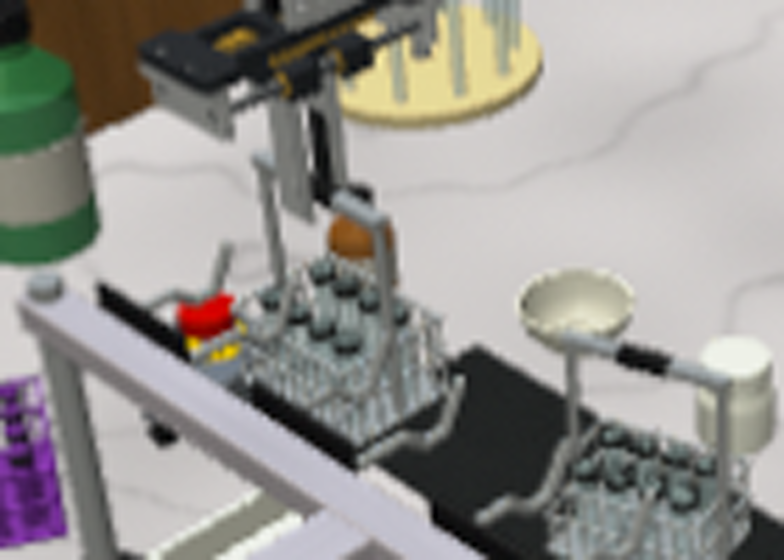

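Emit:
send_rows --series "0 0 0 2 0 0 -1;0 0 0 4 0 0 -1;0 0 0 6 0 0 -1;0 0 0 6.6 0 0 -1;0 0 0 6.6 1.5 0 -1;0 0 0 6.6 3 0 -1;0 0 0 6.6 4 0 -1;0 0 0 6.6 4.6 0 -1;0 0 0 6.6 5 0 -1;0 0 0 6.6 5 0 -1"

```text
time_s: 7.07
ee_pos: [0.6349, -0.2517, 0.2102]
eef_rot: [-1.572, -0.003, -0.001]
force: [6.7, 0.0, -1.9]
grip_width: 0.0152
```

```bash
python3 - <<'E'
from h import *
T=lambda u,v:(180+u/3.8,115+v/3.8)
print(get_obs()["grip_width"],get_obs()["force"],get_obs()["ee_pos"])
print(tri(*T(612,140),130+228/5.6,120+245/5.6),tri(*T(449,147),130+460/5.6,120+380/5.6))
E
```

```text
0.01518447659016882 [ 6.66903813e+00  2.55358549e-03 -1.87848474e+00] [ 0.63492565 -0.25172964  0.21022914]
(array([ 0.61949269, -0.28325081,  0.2453069 ]), np.float64(0.004080782984333795)) (array([ 0.60562004, -0.11775806,  0.22344104]), np.float64(0.04723925563122074))
```

Emit:
send_rows --series "0 0 0 0.2 0 0 -1;0 0 0 0.3 0 0 -1;0 0 0 0.4 0 0 -1;0 0 0 0.4 0.2 0 -1;0 0 0 0.4 0.4 0 -1;0 0 0 0.4 0.5 0 -1;0 0 0 0.4 0.5 0 -1;0 0 0 0.4 0.5 0 -1;0 0 0 0.4 0.5 0 -1;0 0 0 0.4 0.5 0 -1"

```text
time_s: 7.9
ee_pos: [0.6385, -0.2516, 0.2049]
eef_rot: [-1.571, -0.0, -0.001]
force: [-3.0, 1.0, 5.2]
grip_width: 0.015
```

Emit:
send_rows --series "0 0 0 0 0 0 -0.5;0 0 0 0 0 0 -0.4;0 0 0 0 0 0 -0.2;0 0 0 0 0 0 0;0 0 0 0 0 0 0;0 0 0 0 -1 0 0;0 0 0 0 -3 0 0;0 0 0 0 -6 0 0;0 0 0 0 -9 0 0;0 0 0 0 -9 0 0"

```text
time_s: 8.73
ee_pos: [0.6394, -0.2519, 0.3022]
eef_rot: [-1.575, -0.009, -0.001]
force: [-0.0, 0.2, 1.5]
grip_width: 0.0469
```

```bash
python3 - <<'E'
from h import *
s=camera("scene")[:,:,::-1];crop(s,130,120,270,220,5.6,"pics/s5.png")
print(get_obs()["grip_width"],get_obs()["force"],get_obs()["ee_pos"])
rows((.442,-.0985,.21),np.radians(13.6))
E
```

```text
0.047217597670246664 [-0.63503171  0.10038245 -0.39624219] [ 0.63916527 -0.2518225   0.29889157]
rot [ 0.04 -2.73  0.06] cm [-19.78   8.73  15.34]
```

View pics/s5.png

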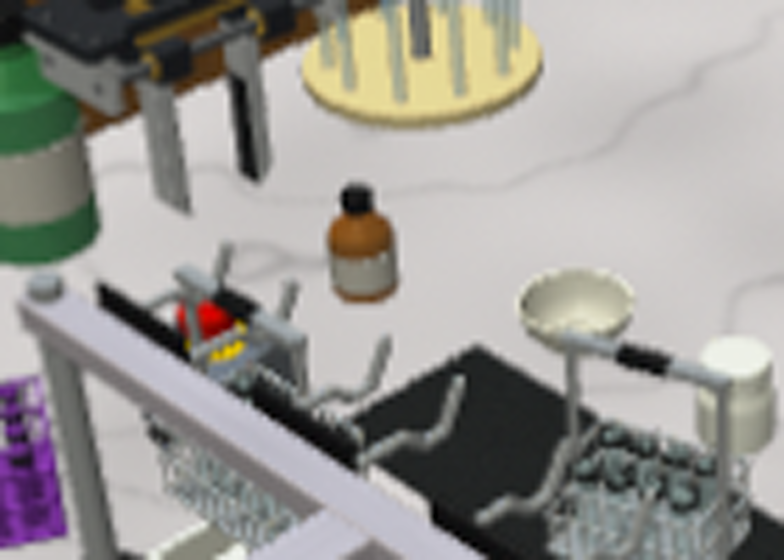

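Basket C hangs on seat 4, with the bail in both prongs. Basket B is next, and it hasn't moved.

Emit:
send_rows --series "0 0 0 -4 0 0 0;0 -0.5 0 -8 0 3 0;0 -1 0 -12 0 6 0;0 -1.5 0 -15 0 9 0;0 -2.1 0 -18 2 12 0;0 -2.7 0 -19.8 5 15.4 0;0 -2.7 0 -19.8 8 15.4 0;0 -2.7 0 -19.8 9 15.4 0;0 -2.7 0 -19.8 9 15.4 0;0 -2.7 0 -19.8 9 15.4 0"

```text
time_s: 9.62
ee_pos: [0.4406, -0.0974, 0.2048]
eef_rot: [-1.57, 0.001, 0.235]
force: [-0.0, -0.5, 1.2]
grip_width: 0.0469
```

```bash
python3 - <<'E'
from h import *
s=camera("scene")[:,:,::-1];crop(s,180,100,360,240,4.4,"pics/s6.png")
rows((.442,-.0985,.135),np.radians(13.6))
E
```

```text
rot [ 0.01 -0.03  0.01] cm [ 0.06  7.05 -0.08]
```

View pics/s6.png

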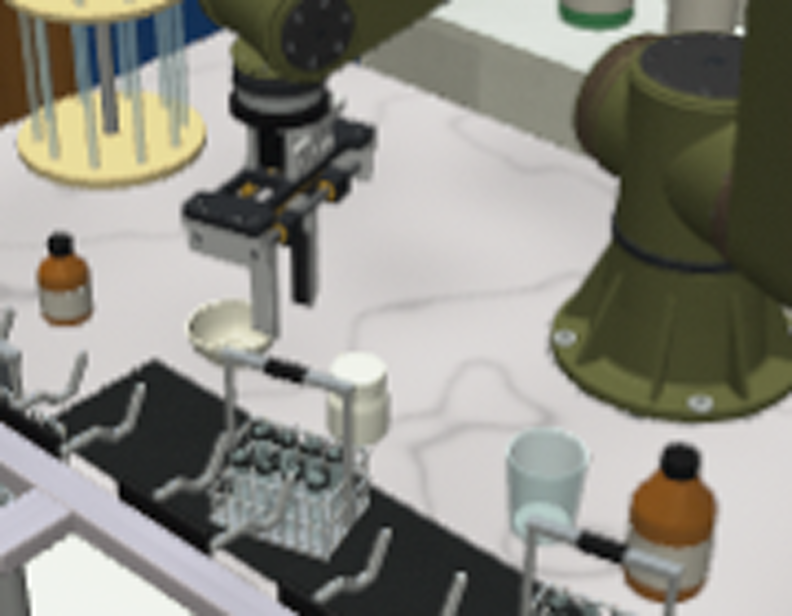

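Emit:
send_rows --series "0 0 0 0 2.5 0 0;0 0 0 0 4.5 0 0;0 0 0 0 6 0 0;0 0 0 0 7 0 0;0 0 0 0 7 0 0;0 0 0 0 7 0 -1;0 0 0 0 7 0 -1;0 0 0 0 7 0 -1;0 0 0 0 7 0 -1;0 0 0 0 7 0 -1"

```text
time_s: 10.5
ee_pos: [0.4408, -0.0975, 0.135]
eef_rot: [-1.571, -0.001, 0.235]
force: [0.3, -0.3, 0.6]
grip_width: 0.0174
```

```bash
python3 - <<'E'
from h import *
print(get_obs()["force"],get_obs()["eef_rot"])
rows((.57,-.102,.26),0);rows((.639,-.102,.26),0)
E
```

```text
[ 0.28950176 -0.34972223  0.62155605] [-1.57127730e+00 -7.93685627e-04  2.34976750e-01]
rot [0.   2.69 0.01] cm [ 12.47 -12.49  -3.45]
rot [0.   2.69 0.01] cm [ 19.18 -12.48  -5.06]
```

Emit:
send_rows --series "0 0 0 0 -2 0 -1;0 0 0 0 -5 0 -1;0 0.5 0 0 -8.5 0 -1;0 1 0 2 -12 -0.5 -1;0 1.6 0 5 -12.5 -1.2 -1;0 2.2 0 8 -12.5 -2.1 -1;0 2.7 0 11 -12.5 -3 -1;0 2.7 0 12.5 -12.5 -3.5 -1;0 2.7 0 12.5 -12.5 -3.5 -1;0 2.7 0 12.5 -12.5 -3.5 -1"

```text
time_s: 11.33
ee_pos: [0.5703, -0.1022, 0.2586]
eef_rot: [-1.57, 0.002, -0.0]
force: [-0.3, 0.1, -1.3]
grip_width: 0.015
```

```bash
python3 - <<'E'
from h import *
print(get_obs()["force"],get_obs()["grip_width"])
rows((.6385,-.102,.21),0)
E
```

```text
[-0.34708477  0.0773891  -1.28044243] 0.015043403430818347
rot [-0.   -0.   -0.02] cm [6.83 4.85 0.02]
```

Emit:
send_rows --series "0 0 0 2 0 0 -1;0 0 0 4 0 0 -1;0 0 0 6 0 0 -1;0 0 0 6.8 0 0 -1;0 0 0 6.8 1.5 0 -1;0 0 0 6.8 3 0 -1;0 0 0 6.8 4 0 -1;0 0 0 6.8 4.6 0 -1;0 0 0 6.8 5 0 -1;0 0 0 6.8 5 0 -1"

```text
time_s: 12.17
ee_pos: [0.6379, -0.1024, 0.2093]
eef_rot: [-1.571, 0.0, -0.001]
force: [-0.1, 0.4, -2.4]
grip_width: 0.0154
```

Emit:
send_rows --series "0 0 0 0 0.1 0 -1;0 0 0 0 0.2 0 -1;0 0 0 0 0.3 0 -1;0 0 0 0 0.4 0 -1;0 0 0 0 0.5 0 -1;0 0 0 0 0.6 0 -1;0 0 0 0 0.6 0 -1;0 0 0 0 0.6 0 -1;0 0 0 0 0.6 0 -1;0 0 0 0 0.6 0 -1"

```text
time_s: 13.0
ee_pos: [0.6385, -0.1024, 0.2049]
eef_rot: [-1.571, -0.002, -0.001]
force: [-4.6, 0.4, 8.2]
grip_width: 0.0151
```

Emit:
send_rows --series "0 0 0 0 0 0 -0.5;0 0 0 0 0 0 -0.4;0 0 0 0 0 0 -0.2;0 0 0 0 0 0 0;0 0 0 0 0 0 0;0 0 0 0 -1 0 0;0 0 0 0 -3 0 0;0 0 0 0 -6 0 0;0 0 0 0 -9 0 0;0 0 0 0 -9 0 0"

```text
time_s: 13.83
ee_pos: [0.6394, -0.1026, 0.3009]
eef_rot: [-1.573, -0.009, -0.001]
force: [-0.6, -0.6, -0.0]
grip_width: 0.0473
```

```bash
python3 - <<'E'
from h import *
s=camera("scene")[:,:,::-1];crop(s,140,130,360,290,3.6,"pics/s7.png")
rows((.4423,.219,.30),np.radians(11.5))
E
```

```text
rot [ 0.02 -2.31  0.07] cm [-19.69  -0.4   32.14]
```

View pics/s7.png

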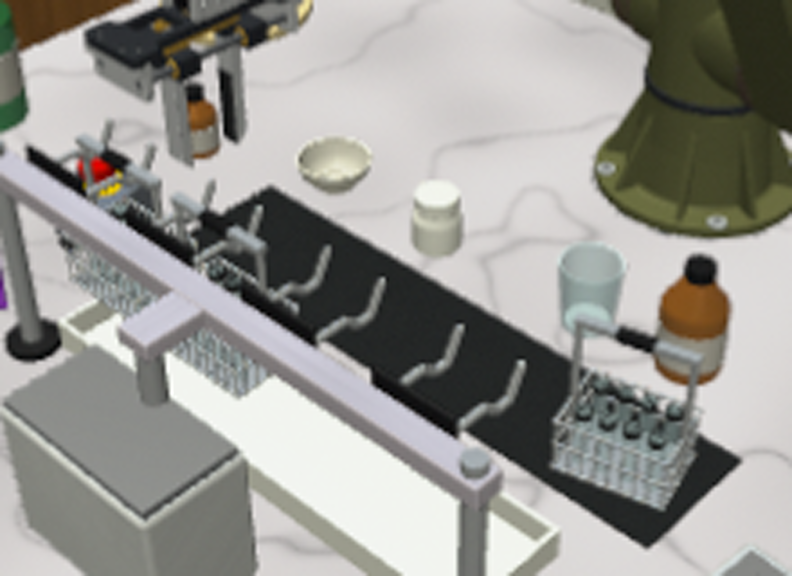

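Two baskets now hang on seats 4 and 3. Basket A hasn't moved, and its sleeve is at raw pixel (317,223.6).

Emit:
send_rows --series "0 0 0 -3 0 1 0;0 0 0 -6 0 4 0;0 -0.4 0 -9 0 7 0;0 -0.8 0 -12 0 11 0;0 -1.2 0 -15 0 14.5 0;0 -1.6 0 -18 0 18 0;0 -2 0 -19.7 1 22 0;0 -2.3 0 -19.7 3 26 0;0 -2.3 0 -19.7 5 30 0;0 -2.3 0 -19.7 7 32.1 0"

```text
time_s: 14.72
ee_pos: [0.4411, 0.2119, 0.2303]
eef_rot: [-1.57, -0.003, 0.201]
force: [1.8, 0.3, -0.2]
grip_width: 0.0469
```

```bash
python3 - <<'E'
from h import *
s=camera("scene")[:,:,::-1];t=camera("top")[:,:,::-1]
a=cv2.resize(s[190:270,270:370],None,fx=4,fy=4,interpolation=cv2.INTER_CUBIC)
b=cv2.resize(t[190:240,180:280],None,fx=4,fy=4,interpolation=cv2.INTER_CUBIC)
cv2.imwrite("pics/m8.png",np.vstack([a,b]))
rows((.4423,.219,.135),np.radians(11.5))
E
```

```text
rot [ 0.    0.04 -0.07] cm [0.44 9.11 0.57]
```

View pics/m8.png

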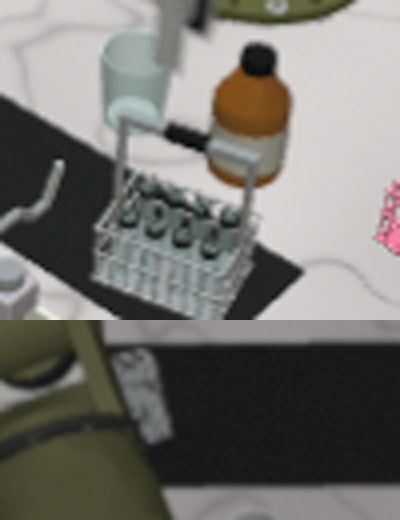

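Emit:
send_rows --series "0 0 0 0 0 0 0;0 0 0 0 3 0 0;0 0 0 0 5.5 0 0;0 0 0 0 7.8 0 0;0 0 0 0 9 0 0;0 0 0 0 9 0 0;0 0 0 0 9 0 -1;0 0 0 0 9 0 -1;0 0 0 0 9 0 -1;0 0 0 0 9 0 -1"

```text
time_s: 15.65
ee_pos: [0.4422, 0.2097, 0.1409]
eef_rot: [-1.571, -0.002, 0.2]
force: [-0.6, -0.1, 0.0]
grip_width: 0.0238
```

```bash
python3 - <<'E'
from h import *
print(get_obs()["force"],get_obs()["eef_rot"])
rows((.57,.192,.26),0);rows((.639,.192,.26),0)
E
```

```text
[-0.60404027 -0.14475837  0.02010975] [-1.57052386 -0.00173236  0.19982889]
rot [-0.01  2.29  0.02] cm [ 12.19 -11.89  -4.27]
rot [-0.01  2.29  0.02] cm [ 18.95 -11.88  -5.64]
```

Emit:
send_rows --series "0 0 0 0 0 0 0;0 0 0 0.1 0 0.4 0;0 0 0 0.2 0.3 0.9 0;0 0 0 0.2 0.6 0.9 0;0 0 0 0.2 0.6 0.9 0;0 0 0 0.2 0.6 0.9 -1;0 0 0 0.2 0.6 0.9 -1;0 0 0 0.2 0.6 0.9 -1;0 0 0 0.2 0.6 0.9 -1;0 0 0 0.2 0.6 0.9 -1"

```text
time_s: 16.48
ee_pos: [0.442, 0.2189, 0.1339]
eef_rot: [-1.571, -0.0, 0.2]
force: [0.2, 0.2, 0.2]
grip_width: 0.0168
```

```bash
python3 - <<'E'
from h import *
print(get_obs()["force"],get_obs()["eef_rot"])
rows((.57,.192,.26),0);rows((.639,.192,.26),0)
E
```

```text
[0.24187396 0.23398435 0.23584537] [-1.57073113e+00 -1.58568828e-04  1.99968312e-01]
rot [-0.    2.29  0.  ] cm [ 12.02 -12.61  -5.18]
rot [-0.    2.29  0.  ] cm [ 18.78 -12.61  -6.55]
```

Emit:
send_rows --series "0 0 0 0 -1 0 -1;0 0 0 0 -3 0 -1;0 0.5 0 0 -6.5 0 -1;0 1 0 2 -10 -0.8 -1;0 1.5 0 5 -12.6 -2 -1;0 2 0 8 -12.6 -3.5 -1;0 2.3 0 11 -12.6 -4.7 -1;0 2.3 0 12 -12.6 -5.2 -1;0 2.3 0 12 -12.6 -5.2 -1;0 2.3 0 12 -12.6 -5.2 -1"

```text
time_s: 17.32
ee_pos: [0.5696, 0.1916, 0.2596]
eef_rot: [-1.571, 0.001, -0.001]
force: [0.3, 0.8, -2.7]
grip_width: 0.0151
```

```bash
python3 - <<'E'
from h import *
print(get_obs()["force"],get_obs()["grip_width"])
rows((.6385,.192,.21),0)
E
```

```text
[ 0.25428383  0.78784829 -2.65493255] 0.01514544319899294
rot [ 0.   -0.01 -0.01] cm [6.89 4.95 0.05]
```

Emit:
send_rows --series "0 0 0 2 0 0 -1;0 0 0 4 0 0 -1;0 0 0 6 0 0 -1;0 0 0 6.8 0 0 -1;0 0 0 6.8 1.5 0 -1;0 0 0 6.8 3 0 -1;0 0 0 6.8 4 0 -1;0 0 0 6.8 4.6 0 -1;0 0 0 6.8 5 0 -1;0 0 0 6.8 5 0 -1"

```text
time_s: 18.15
ee_pos: [0.6375, 0.192, 0.2097]
eef_rot: [-1.571, 0.0, -0.0]
force: [0.8, -0.8, -2.4]
grip_width: 0.0154
```

Emit:
send_rows --series "0 0 0 0 0.1 0 -1;0 0 0 0 0.2 0 -1;0 0 0 0 0.3 0 -1;0 0 0 0 0.4 0 -1;0 0 0 0 0.5 0 -1;0 0 0 0 0.6 0 -1;0 0 0 0 0.6 0 -1;0 0 0 0 0.6 0 -1;0 0 0 0 0.6 0 -1;0 0 0 0 0.6 0 -1"

```text
time_s: 18.98
ee_pos: [0.6379, 0.1918, 0.2041]
eef_rot: [-1.571, -0.0, -0.001]
force: [-2.2, -0.2, 1.0]
grip_width: 0.015
```

Emit:
send_rows --series "0 0 0 0 0 0 -0.5;0 0 0 0 0 0 -0.4;0 0 0 0 0 0 -0.2;0 0 0 0 0 0 0;0 0 0 0 0 0 0;0 0 0 0 -1 0 0;0 0 0 0 -3 0 0;0 0 0 0 -6 0 0;0 0 0 0 -9 0 0;0 0 0 0 -9 0 0"

```text
time_s: 19.82
ee_pos: [0.6389, 0.1921, 0.3015]
eef_rot: [-1.568, -0.009, -0.001]
force: [-0.2, 0.4, 1.1]
grip_width: 0.0468
```

```bash
python3 - <<'E'
from h import *
s=camera("scene")[:,:,::-1];crop(s,130,130,350,290,3.6,"pics/s9.png")
o=get_obs();print(o["qpos"],o["ee_pos"])
E
```

```text
[ 2.37102105e-01  5.31592913e-01  9.88205770e-01 -7.81174525e-07
  1.61521422e+00  2.37680223e-01] [0.63858933 0.19196669 0.29819629]
```

View pics/s9.png

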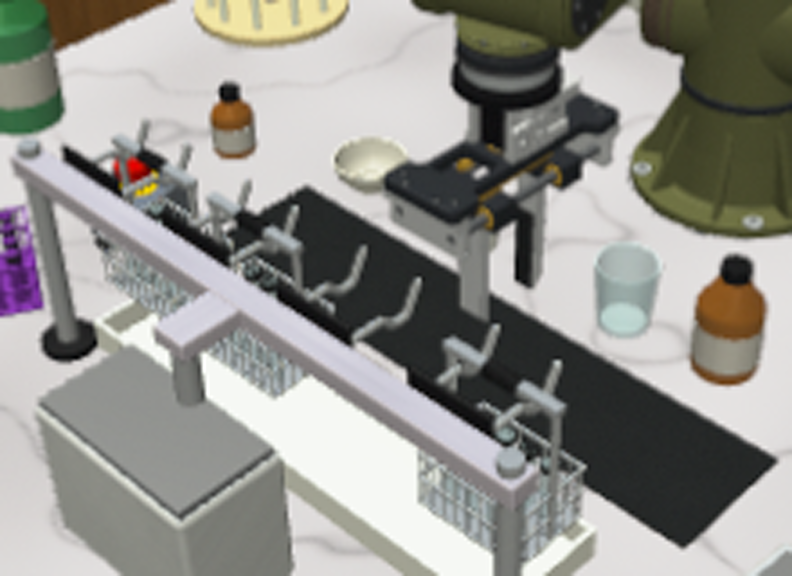

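All three hang, on seats 1, 3 and 4. Now the release: I'll check the clearance to the purple decoy before gripping the head.

```bash
python3 - <<'E'
from h import *
T=lambda u,v:(180+u/3.8,115+v/3.8)
print(at("top",*T(765,75),.154),at("top",*T(668,128),.06),at("top",*T(755,172),.06))
for a in (np.radians(0),-.3): rows((.5414,-.4385,.2),a)
E
```

```text
[ 0.71641079 -0.46528629  0.154     ] [ 0.69079367 -0.3893052   0.06      ] [ 0.6414906  -0.47990401  0.06      ]
rot [-0.02 -0.01  0.07] cm [ -9.74   9.66 -63.07]
rot [-0.03  3.43  0.07] cm [ -9.74   9.66 -63.07]
```

Emit:
send_rows --series "0 0 0 -3 0 -3 0;0 0 0 -6 0 -7 0;0 0 0 -9.7 0 -11 0;0 0 0 -9.7 0 -15 0;0 0 0 -9.7 0 -19 0;0 0 0 -9.7 0 -23 0;0 0 0 -9.7 0 -27 0;0 0 0 -9.7 0 -31 0.5;0 0 0 -9.7 0 -35 1;0 0 0 -9.7 0 -38 1"

```text
time_s: 20.7
ee_pos: [0.5399, -0.1905, 0.2935]
eef_rot: [-1.571, 0.001, -0.001]
force: [1.2, 0.1, -0.1]
grip_width: 0.0636
```

Emit:
send_rows --series "0 0 0 0 0 -4 1;0 0 0 0 0 -8 1;0 0 0 0 0 -12 1;0 0 0 0 0 -16 1;0 0 0 0 0 -20 1;0 0 0 0 0 -24 1;0 0 0 0 2 -25 1;0 0 0 0 5 -25 1;0 0 0 0 8 -25 1;0 0 0 0 9 -25 1"

```text
time_s: 21.53
ee_pos: [0.5391, -0.4374, 0.1982]
eef_rot: [-1.566, 0.005, -0.001]
force: [0.2, -0.3, -1.7]
grip_width: 0.0939
```

```bash
python3 - <<'E'
from h import *
camera("scene");camera("scene");camera("scene")
s=camera("scene")[:,:,::-1];crop(s,130,130,350,290,3.6,"pics/s10.png")
rows((.5414,-.4385,.066),0);o=get_obs();print(o["ee_pos"],o["joint_vel"].round(3),o["grip_width"])
E
```

```text
rot [ 0.02 -0.    0.02] cm [ 0.03 13.98 -0.  ]
[ 0.54093289 -0.43827822  0.20575753] [ 0.    -0.017 -0.015  0.    -0.002 -0.   ] 0.09428671467119794
```

View pics/s10.png

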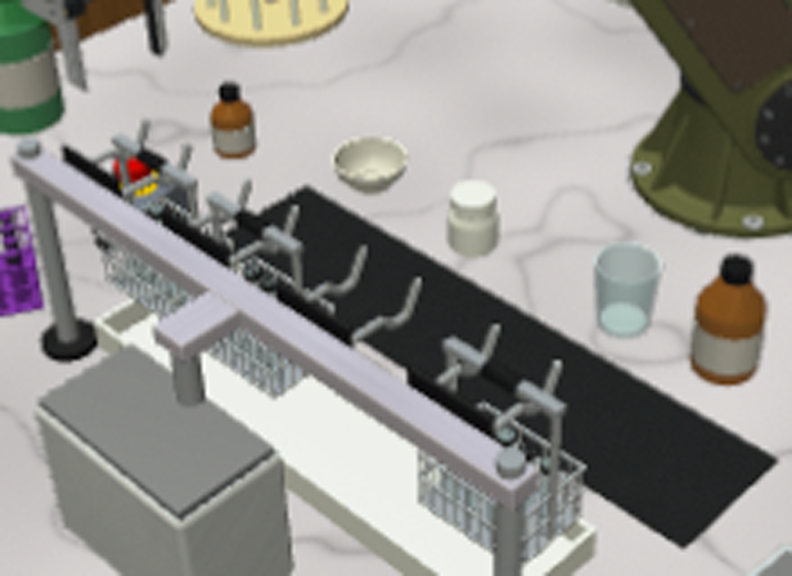

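Emit:
send_rows --series "0 0 0 0 3 0 1;0 0 0 0 6 0 1;0 0 0 0 9 0 1;0 0 0 0 11 0 1;0 0 0 0 12.5 0 1;0 0 0 0 13.3 0 1;0 0 0 0 13.7 0 1;0 0 0 0 13.7 0 1;0 0 0 0 13.7 0 0;0 0 0 0 13.7 0 -1" --newtons 12

```text
time_s: 22.57
ee_pos: [0.541, -0.4386, 0.0685]
eef_rot: [-1.572, -0.002, -0.001]
force: [-0.2, -0.2, 0.1]
grip_width: 0.0839
```

Emit:
send_rows --series "0 0 0 0 0 0 -1;0 0 0 0 0 0 -1;0 0 0 0 0 0 -1;0 0 0 0 0 0 -1;0 0 0 0 0 0 -1;0 0 0 0 0 0 -1;0 0 0 0 0 0 -1;0 0 0 0 0 0 -1;0 0 0 0 0 0 -1;0 0 0 0 0 0 -1"

```text
time_s: 23.4
ee_pos: [0.5421, -0.4381, 0.0671]
eef_rot: [-1.572, -0.004, -0.0]
force: [12.1, -1.5, -4.0]
grip_width: 0.0436
```

Emit:
send_rows --series "0 0 0 0.2 0 0 -1;0 1.4 0 0.3 0 0 -1;0 2.8 0 0.3 0 0 -1;0 4.2 0 0.3 0 0 -1;0 5.6 0 0.3 0 0 -1;0 7 0 0.3 0 0 -1;0 8.4 0 0.3 0 0 -1;0 9.8 0 0.3 0 0 -1;0 11.2 0 0.3 0 0 -1;0 12.2 0 0.3 0 0 -1"

```text
time_s: 24.23
ee_pos: [0.5428, -0.4381, 0.0669]
eef_rot: [-1.572, 0.001, -1.072]
force: [-4.6, 1.0, 4.0]
grip_width: 0.0436
```

Emit:
send_rows --series "0 0 0 0 0 0 -1;0 0 0 0 0 0 -1;0 0 0 0 0 0 -1;0 0 0 0 0 0 0;0 0 0 0 0 0 0.6;0 0 0 0 0 0 1;0 0 0 0 0 0 1;0 0 0 0 0 0 1;0 0 0 0 0 0 1;0 0 0 0 0 0 1"

```text
time_s: 25.07
ee_pos: [0.5435, -0.4381, 0.0668]
eef_rot: [-1.571, 0.0, -1.065]
force: [-0.2, 0.0, 0.2]
grip_width: 0.0835
```

Emit:
send_rows --series "0 0 0 0 -1 0 1;0 0 0 0 -3 0 1;0 0 0 0 -6 0 1;0 0 0 0 -9 0 1;0 0 0 0 -13 0 1;0 0 0 0 -17 0 1;0 0 0 0 -18 0 1;0 0 0 0 -18 0 1;0 0 0 0 -18 0 1;0 0 0 0 -18 0 1"

```text
time_s: 25.9
ee_pos: [0.5431, -0.4379, 0.2452]
eef_rot: [-1.572, 0.002, -1.065]
force: [0.1, 0.4, -0.5]
grip_width: 0.0937
```

```bash
python3 - <<'E'
from h import *
s=camera("scene")[:,:,::-1];crop(s,130,130,350,290,3.6,"pics/s11.png")
b=cv2.imread("scene_raw0.png")
for im in (b,s): print(im[165:186,165:170,2].mean(1).round().astype(int), im[165:186,165:170,1].mean(1).round().astype(int))
print(get_obs()["ee_pos"])
E
```

```text
[186 180 176 171 165 162 158 148 160 189 196 159 125 119 111 132 150 145
 149 132 114] [183 178 174 169 164 139 117 102  62  22   8   4   5   3  63 125 150 140
 135 126 122]
[190 184 178 165 149 143 119  87  79 128 169 150 121 115 107 120 135 140
 152 130 108] [187 182 177 165 153 149 124  89  63  37  16  15  15  21  66 117 139 138
 139 122 114]
[ 0.543115   -0.43786173  0.24495739]
```

View pics/s11.png

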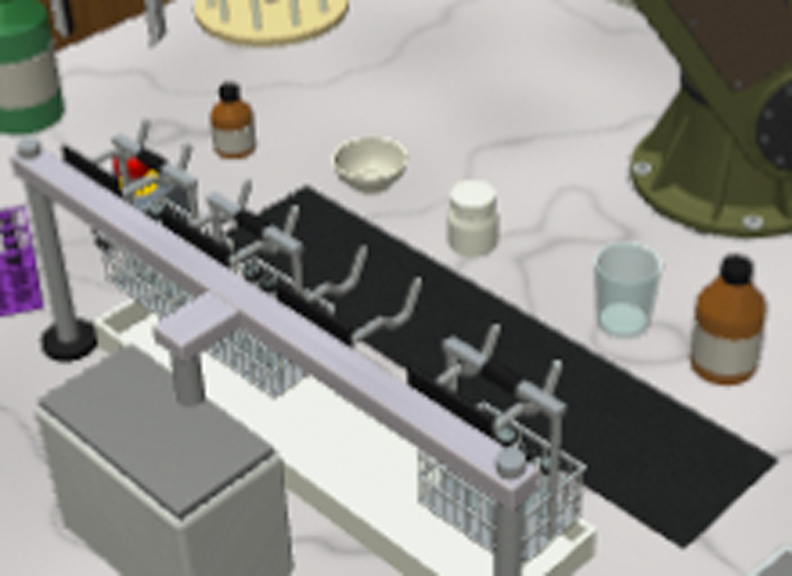

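The head's underside edge is back at its original position (row-179 green level: 63 at the start, 18 pressed, 66 now), so it has sprung out. That means the turn went past the unlatch angle. The baskets hang as before and look still.

```bash
python3 - <<'E'
from h import *
print(get_obs()["time_s"],get_obs()["force"],hand_in())
E
```

```text
the job is handed in; nothing more can be done
25.95 [-0.58208581 -0.38833402 -1.20610328] None
```

I finished the job and handed it in at 26 s; no verdict is given. I pressed the stop until it latched and hung the three baskets present on seats 4, 3 and 1. Then I turned the mushroom head about 1.05 rad clockwise, let go, and lifted the arm clear.

- **Baskets:** the last picture shows all three bails on both prongs, unchanged since before the turn. I judged that they had come to rest from the pictures; I did not measure their speed.
- **Stop:** the edge of the head in the image is back where it was at the start, so it is out. I did not measure the turn on the head itself. It follows from the gripper's turn and from the latch having let go.
- **Glassware:** every piece in the last picture is upright; the flask was outside that crop.
- **What disagreed:**
    - The first basket touched the front of its hook, with about 7 N sideways. The seat was about 3 mm further back than I had measured, so I corrected it before lowering.
    - My first close on the third basket was 9 mm off centre, so I gripped it again.
    - The mushroom head was a few millimetres off where I gripped it, with about 12 N sideways.

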